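Hold a tip-box shuttle on its datum stop with the index pin drawn

TASK

I want to zero the scale of this tip-box shuttle: pull the black knob of its sprung index pin straight up as far as it goes, so that the pin is clear of its hole, and with the pin kept fully up slide the carriage along the rail, away from the black transport stop, until it meets the bare-aluminium stop with the red rubber buffers. Finish there, still holding the knob fully up and pressing the carriage lightly but steadily against the red buffer, and do not let go, so that I can set the scale to the pointer meanwhile. Leave the tip box seated in its nest and everything else on the bench where it stands.

Things in the scene. Friction and masses are not known exactly. Their poses are not given: they have to be found in the camera images.
- shuttle_base: Bench shuttle, fixed: grey base plate 170 x 380 mm, 12 mm thick, yaw up to 0.3 rad either way. Origin: centre of its underside on the worktop; y along the rail, x away from the robot. Rail (20 mm wide, top at z 27 mm) along y at x = +25 mm; index bar (22 mm wide, top at z 30 mm, five holes 30 mm apart) at x = -52 mm; white scale strip in front of it.
- nest: Aluminium nest plate of the sliding carriage, 104 x 138 x 8 mm (138 along the rail), grey corner brackets 12 mm high, and a 44 mm wide lug toward the robot with the index plunger and a red pointer. Origin: centre of its underside, 36 mm above the worktop, on the rail line; axes as shuttle_base. Its strike pads end 72 mm from the origin, both ways. Starts locked by the pin in the middle hole.
- carriage (a joint): Position of the carriage along the rail (m, + along y of shuttle_base); 0 at the middle hole, where it starts. With the pin out of its hole it runs up to 100 mm either way but for the stops, with about 1.5 N friction. With the pin in its hole it has under 1.5 mm of play either way.
- knob_grip (a point): Middle of the black pull knob's gripping band (moves with it), 74 mm above the worktop with the pin down. Knob: upright, round, 28 mm across here, from 58.5 to 83 mm above the worktop, yellow dot on top. Under it a 21 mm steel barrel on the lug (lug top at 44 mm). The tip box (top at 98 mm) begins 33 mm behind the knob's axis: the room for fingers is along the rail, either side of the knob.
- pull_knob: The same black pull knob with its pin. Origin: the tip of the pin, 52 mm below knob_grip, 22 mm above the worktop with the pin down.
- plunger (a joint): Lift of the sprung index pin (m): 0 fully down, 8 mm deep in its hole; above 0.008 it is out of the hole; 0.012 fully up at its hard stop. The spring pulls it down with 6 N at 0 and 11 N fully up; let go, it drops back.
- datum_stop: The stop to go to: bare aluminium block, 40 x 24 mm, 34 mm high, black thumb knob on top, a RED rubber buffer 8 mm long at each end. Fixed on the rail left or right of the carriage, 50 to 85 mm of travel away. Origin: on the rail line, 12 mm above the worktop, mid block. Carriage and buffer touch when nest and datum_stop origins are 92 mm apart; the hard buffer gives under 0.3 mm.
- transport_stop: The same shape as datum_stop but of dark steel with black buffers, on the other side of the carriage. Fixed. Not to be used.
- tip_box: Clear tip rack without lid, white tips in a teal tray, 87 x 124 x 54 mm, standing loose (about 1.5 mm of play) in the nest, 124 mm along the rail. Origin: centre of its underside, 8 mm above the nest's origin.
- bottle_tris: Bystander, leave alone: amber reagent bottle with a blue cap, 60 mm wide, 130 mm tall. Origin: centre of its underside.
- bottle_edta: Bystander, leave alone: amber reagent bottle with a red cap, 56 mm wide, 120 mm tall. Origin: centre of its underside.
- bottle_water: Bystander, leave alone: white reagent bottle with a blue cap, 66 mm wide, 150 mm tall. Origin: centre of its underside.
- tape_1: Bystander, leave alone: roll of beige tape lying flat, 100 mm wide, 25 mm tall. Origin: centre of its underside.
- tube50_a: Bystander, leave alone: standing tube with a blue cap, 35 mm wide, 115 mm tall. Origin: centre of its underside.
- tube50_b: Bystander, leave alone: standing tube with a red cap, 35 mm wide, 115 mm tall. Origin: centre of its underside.

How it is judged (in metres and radians):
On the way, in this order (a step that is already met when the one before it is completed fails the run):
1. the pin is pulled fully up (at least 10 of its 12 mm) by the fingers while the carriage is still at its hole (value of joint plunger above 0.01 m and contact force between the fingers and pull_knob above 2 N and value of joint carriage between -0.004 and 0.004 m), for 0.2 s.
2. with the pin kept up, the carriage comes up against the datum stop and presses on its buffer (value of joint plunger above 0.01 m and contact force between the fingers and pull_knob above 2 N and horizontal distance between nest and datum_stop below 0.0935 m and contact force between nest and datum_stop above 0.5 N), for 0.2 s.
At the end, for the whole second after the job is handed in: The fingers hold the knob (over 2 N) with the pin at least 10 mm up of 12; the carriage is at rest, pressed against the datum stop's red buffer (over 0.5 N, never over 40 N); the tip box stands level in its nest (within 8 mm of its middle) (all of step 2 and linear speed of nest below 0.01 m/s and z of tip_box in the frame of nest below 0.013 m and angle between tip_box's own z axis and vertical below 0.06 rad and horizontal distance between tip_box and nest below 0.008 m); the arm keeps its last pose, push and grip.
It fails at once if the pin is let down off its hole, onto the index bar or into another hole (value of joint plunger below 0.0085 m and (value of joint carriage above 0.006 m or value of joint carriage below -0.006 m)).
It fails at once if the carriage is driven hard (over 40 N) into the datum stop (contact force between nest and datum_stop above 40 N).
It fails at once if the carriage is run into the transport stop (contact force between nest and transport_stop above 1 N).
It fails at once if the tip box is knocked out of its nest (z of tip_box in the frame of nest above 0.018 m or angle between tip_box's own z axis and vertical above 0.2 rad).
It fails at once if something else on the bench is shifted by more than 15 mm (distance of any of bottle_tris, bottle_edta, bottle_water, tape_1, tube50_a, tube50_b from where it was at the start of the episode above 0.015 m).
It also fails if it takes over 43 s, if anything falls off the work surface, if the arm or the gripper's body presses on something with over 40 N, if the wrist force passes 120 N, or if a joint passes its speed limit or range.

ROBOT

A 6-joint arm with a two-finger parallel gripper is mounted at the origin on the work surface; the furniture and walls round the work are solid. World frame = base frame: x ahead of the robot, y to its left, z up, the work surface at z = 0. Lengths are in m, angles in degrees, forces in N, time in s.
With the tool pointing down it reaches from about 0.35 to 0.875 m from the base axis. Payload 4.2 kg.
Tool frame: the origin (TCP) lies on the centre line of the jaws, within the pads' length; the fingertips stand 25 mm ahead of it and the grasp point (between the pads) lies 6 mm ahead of it; z points along the fingers, y is the line along which they close (so a half turn about z gives the same grasp; the last joint's range is limited). The gripper opens to 87 mm and grips with 3 to 60 N. Pads are 19 mm wide; open, the fingers measure 117 mm over their backs; the gripper's body (75 mm by 190 mm) begins 51 mm behind the grasp point.
Start: joints at [-53.824, 22.042, 0.453, 0, -68.411, -14.817], TCP at [0.228, -0.582, 0.248] pointing down, gripper open.
Joint ranges: [-179.83, 179.83], [-69.29, 118.12], [-61.27, 80.66], [-181.25, 117.63], [-171.15, -9.14], [-177.46, 177.46]. Speed limits (degrees/s): [159.86, 159.86, 180, 180, 180, 180].

INTERFACE

Orientations are given as a 3x3 rotation matrix whose columns are the frame's x, y, z axes.
In Python, from station import r gives the robot as it stands.
- The arm moves only by the tool move_arm, never from a script. Its argument "series" is a list of rows, each an object with "grip": the opening, from 0 (shut) to 1 (fully open); "xyz": the shift along the tool's x, y, z in mm, a list of three; "angular": the turn, a rotation vector about the tool's x, y, z in rad, a list of three. A call has 1 to 10 rows; each row is the pose to reach, as a shift and turn from the pose commanded when the call began, along the tool's axes at that moment; what a row does not reach only later rows make up. A row lasts 1/10 s, in which the tool goes at most 50 mm and 8.59 degrees, less where a joint would pass 70% of its speed; a pose out of reach is approached as far as the arm can. A call with a gripper value outside its range is refused whole. The fingers move at their own pace and stop on an object; the grip force is fixed at half the most. Time passes only in rows, so rows that repeat a pose let the fingers close. It gives the time, the measured TCP pose, the force, the opening and the grip force at its end, in the units of the state.
- r.sense(): the state, without advancing time (a new reading comes with each control period).
- r.capture(name): name is "scene" or "top" or "wrist"; returns a dict with "img" (480x640x3 uint8, red, green, blue), "camera_matrix" (3x3 intrinsics, pixels), "k1" (the pictures are not rectified: a ray, as slopes to the right and down, at radius r is drawn at 1 + k1 r^2 times it, then the intrinsics apply), "rvec" (rotation vector, rad) and "tvec" (3), from world to camera coordinates, as OpenCV has them; the wrist camera has in their place "hand_eye" (4x4, takes a point from camera to tool coordinates, whose origin is the TCP and whose axes are the flange's). Camera axes: x right, y down, z forward; pixel columns grow to the right and rows downward; lengths in m; the calibration is good to about 2 mm. A picture is of the moment at which its call begins: read the wrist's pose just before it. There is no depth.
- r.finish_job(): hands the job in; it is judged then, once.
The state is a dict: "time_s": time; "joints": joint angles; "joint_velocities": joint speeds; "effort": joint torques, N m; "tcp_pos": TCP position; "ee_rot": TCP orientation; "wrist_force": force on the tool from outside, world axes, zero at the start; "moment": the same for the moment, N m; "gripper_width": opening from 0.0 (shut) to 1.0 (fully open); "gripper_force": force on a finger pad.
Only numpy, scipy, OpenCV 4.12 (cv2) and the standard library are available. Lean on these libraries where they do the work, as an engineer would, in place of code of your own. Each camera call takes 0.05 s, during which the arm holds its last target. There are 200 camera calls.

## Working session

There is one attempt and no reset: what is moved stays moved. The work goes in short steps, Python scripts to look and compute and a tool call to move; the robot and the scene stay as the last step left them, time stands still between calls to the robot, and variables do not carry over. Pictures are saved under pics/ and viewed, at most 10 in all, crops included, and the job is handed in when it is done.

Besides the shell and the picture viewer there is one more tool, called after ">>>" by a JSON object that holds its "api" and its "payload". move_arm: Moves the arm, as the interface text tells. Its arguments: {"type":"object","properties":{"series":{"type":"array"}},"required":["series"]}

```bash
mkdir -p pics; ls; cat > h.py <<'E'
import numpy as np, cv2, json
from station import r
def save(c,n): cv2.imwrite(n,c["img"][:,:,::-1])
E
python3 - <<'E'
from h import *
s=r.sense(); print({k:np.round(v,4).tolist() for k,v in s.items()})
import pickle
d={}
for n in("scene","top"):
    c=r.capture(n); save(c,f"pics/{n}0.png"); d[n]=c; print(n,{k:np.round(v,4).tolist() for k,v in c.items() if k!="img"})
pickle.dump(d,open("c0.pkl","wb"))
E
```

```text
pics
{'time_s': 0.0, 'joints': [-53.823, 22.0913, 0.3797, -0.0311, -68.412, -14.817], 'joint_velocities': [0.022, -0.0787, 0.0038, -0.075, -0.0077, 0.0378], 'effort': [-0.0003, -39.0666, 18.7407, 4.2199, 0.0109, -0.0002], 'tcp_pos': [0.2275, -0.5815, 0.2464], 'ee_rot': [[-0.9314, -0.364, -0.0009], [-0.364, 0.9314, 0.002], [0.0001, 0.0022, -1.0]], 'wrist_force': [-0.6477, -0.4678, 1.0932], 'moment': [-0.0077, 0.0381, 0.0186], 'gripper_force': 0.0, 'gripper_width': 0.9996}
scene {'camera_matrix': [[534.2439, 0.0, 314.2203], [0.0, 534.2439, 238.8717], [0.0, 0.0, 1.0]], 'k1': -0.0956, 'rvec': [0.7314, -2.6887, 0.9701], 'tvec': [0.543, 0.2578, 0.9954]}
top {'camera_matrix': [[478.3397, 0.0, 313.5567], [0.0, 478.3397, 239.9069], [0.0, 0.0, 1.0]], 'k1': -0.0529, 'rvec': [2.1798, -2.2074, 0.1203], 'tvec': [0.0235, 0.6049, 1.1281]}
```

View pics/top0.png

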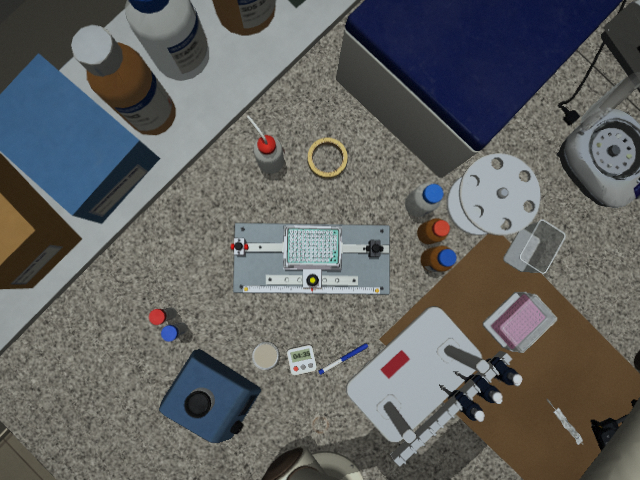

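View pics/scene0.png

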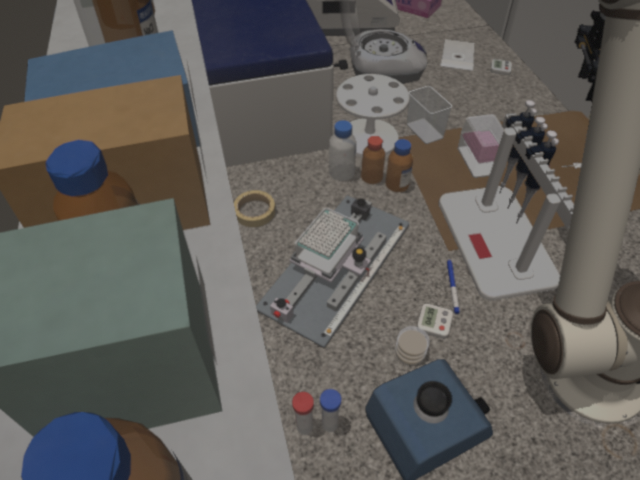

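Top view: the shuttle is central, with the knob's yellow dot near (312,281), the red datum stop at about (239,246) and the dark transport stop at about (375,249). I'll enlarge this area.

```bash
cat >> h.py <<'E'
def ray(c,uv):
    K=c["camera_matrix"]; d=np.array([c["k1"],0,0,0.])
    p=cv2.undistortPoints(np.array([[uv]],float),K,d)[0,0]
    R=cv2.Rodrigues(np.array(c["rvec"],float))[0]; t=np.array(c["tvec"],float).ravel()
    return -R.T@t, R.T@np.array([p[0],p[1],1.])
def at(c,uv,z):
    o,d=ray(c,uv); return o+d*(z-o[2])/d[2]
def both(a,ua,b,ub):
    (o1,d1),(o2,d2)=ray(a,ua),ray(b,ub)
    A=np.c_[d1,-d2]; s=np.linalg.lstsq(A,o2-o1,rcond=None)[0]
    p,q=o1+s[0]*d1,o2+s[1]*d2; return (p+q)/2,np.linalg.norm(p-q)
E
python3 - <<'E'
from h import *
import pickle
d=pickle.load(open("c0.pkl","rb"))
cr=d["top"]["img"][210:310,220:400,::-1]
a=cv2.resize(cr,None,fx=4.4,fy=4.4,interpolation=cv2.INTER_CUBIC)
cv2.imwrite("pics/topc.png",a)
for n in d:
    h=cv2.cvtColor(d[n]["img"],cv2.COLOR_RGB2HSV)
    m=((h[...,0]>22)&(h[...,0]<35)&(h[...,1]>180)&(h[...,2]>120)).astype(np.uint8)
    k,l,st,ce=cv2.connectedComponentsWithStats(m)
    print(n,[(st[i,4],ce[i].round(1).tolist()) for i in range(1,k) if st[i,4]>5])
E
```

```text
scene []
top [(np.int32(24), [312.0, 279.7])]
```

View pics/topc.png

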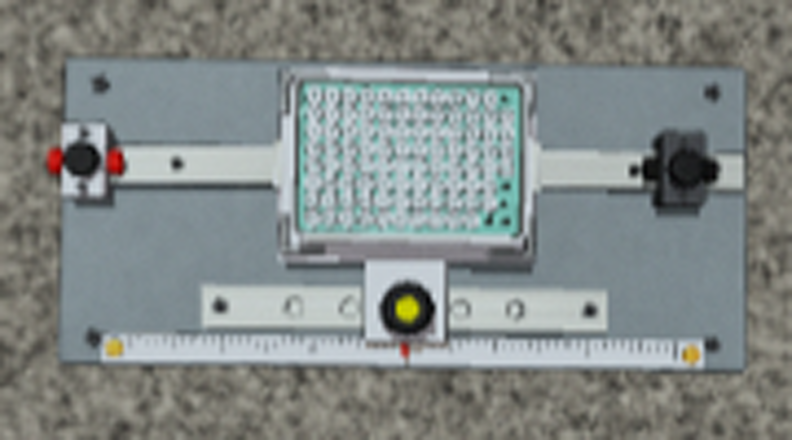

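The crop shows the yellow dot at (407,309), the datum stop at left (81,158) and the transport stop at right (686,168). The plate corners are at (67,59), (744,70), (745,369) and (60,360).

```bash
python3 - <<'E'
from h import *
import pickle
d=pickle.load(open("c0.pkl","rb")); t=d["top"]
f=lambda u,v:((u+.5)/4.4-.5+220,(v+.5)/4.4-.5+210)
P=lambda u,v,z:at(t,f(u,v),z)
k=at(t,(312,279.7),.083); print("knob",k)
for n,a in dict(c1=(67,59,.012),c2=(744,70,.012),c3=(745,369,.012),c4=(60,360,.012),ds=(81,158,.056),ts=(686,168,.056)).items(): print(n,P(*a).round(4))
for a,b in [((219,305,.03),(590,310,.03)),((67,59,.012),(744,70,.012)),((60,360,.012),(745,369,.012)),((114,347,.014),(692,354,.014))]:
    v=P(*a)-P(*b); print(np.linalg.norm(v),np.degrees(np.arctan2(-v[0],v[1])))
# red blobs
c=(P(67,59,.012)+P(744,70,.012)+P(745,369,.012)+P(60,360,.012))/4; print("centre",c)
s=d["scene"]; R=cv2.Rodrigues(np.array(s["rvec"],float))[0]
print(cv2.projectPoints(np.array([k]),np.array(s["rvec"],float),np.array(s["tvec"],float),s["camera_matrix"],np.array([s["k1"],0,0,0.]))[0])
E
```

```text
knob [0.50979996 0.02241416 0.083     ]
c1 [0.6496 0.2066 0.012 ]
c2 [ 0.6395 -0.1695  0.012 ]
c3 [ 0.4736 -0.1657  0.012 ]
c4 [0.4839 0.2106 0.012 ]
ds [0.5915 0.1933 0.056 ]
ts [ 0.5823 -0.1286  0.056 ]
0.20094789007174851 -1.5552034113047917
0.3762365090576982 -1.5378889498617265
0.37650955360938426 -1.57681189743927
0.3171651050908182 -1.5081205991047475
centre [0.5616434  0.02052475 0.012     ]
[[[359.33512438 250.19959872]]]
```

```bash
python3 - <<'E'
from h import *
import pickle
d=pickle.load(open("c0.pkl","rb")); t=d["top"];s=d["scene"]
for a,b in [((519,376),(523,108)),((480,411),(550,126)),((498,395),(537,116)),((503,193),(372,92)),((432,193),(343,129)),((312,279.7),(360,254)),((520,320),(483,140)),((480,152),(330,60))]: print(a,both(t,a,s,b))
E
```

```text
(519, 376) (array([ 0.32501302, -0.36532937,  0.26091478]), np.float64(0.011391759137133037))
(480, 411) (array([ 0.26418221, -0.27676237,  0.29661827]), np.float64(0.0038107159311544284))
(498, 395) (array([ 0.29269372, -0.31462526,  0.28512685]), np.float64(0.0034657509914338453))
(503, 193) (array([ 0.69615961, -0.40119163,  0.14598783]), np.float64(0.003039700989038993))
(432, 193) (array([ 0.69680674, -0.24537879,  0.13513657]), np.float64(0.0016435800608425983))
(312, 279.7) (array([0.50891864, 0.02171075, 0.07035856]), np.float64(0.0018751470614405909))
(520, 320) (array([ 0.40833027, -0.46405321,  0.06667163]), np.float64(0.0009315561231391046))
(480, 152) (array([ 0.75924662, -0.30310323,  0.26955778]), np.float64(0.010837035837936524))
```

The pipette stand reaches about 0.30 m in the direct path, so I'll rise first and swing round outside it.

>>> {"api": "move_arm", "payload": {"series": [{"grip":0.8,"xyz":[0,0,-50],"angular":[0,0,0]},{"grip":0.8,"xyz":[0,0,-100],"angular":[0,0,0]},{"grip":0.8,"xyz":[0,0,-150],"angular":[0,0,0]},{"grip":0.8,"xyz":[0,0,-200],"angular":[0,0,0]},{"grip":0.8,"xyz":[-45,15,-200],"angular":[0,0,0.1]},{"grip":0.8,"xyz":[-90,30,-200],"angular":[0,0,0.2]},{"grip":0.8,"xyz":[-135,45,-200],"angular":[0,0,0.3]},{"grip":0.8,"xyz":[-180,60,-200],"angular":[0,0,0.4]},{"grip":0.8,"xyz":[-225,75,-200],"angular":[0,0,0.4]},{"grip":0.8,"xyz":[-238,80,-200],"angular":[0,0,0.4]}]}}

```text
time_s: 1.1
tcp_pos: [0.423, -0.4181, 0.4465]
ee_rot: [[-1.0, 0.023, -0.001], [0.023, 1.0, 0.002], [0.001, 0.002, -1.0]]
wrist_force: [0.1, 0.3, -0.3]
gripper_width: 0.802
gripper_force: 0.0
```

>>> {"api": "move_arm", "payload": {"series": [{"grip":0.8,"xyz":[-10,48,0],"angular":[0,0,0]},{"grip":0.8,"xyz":[-20,96,0],"angular":[0,0,0]},{"grip":0.8,"xyz":[-30,144,0],"angular":[0,0,0]},{"grip":0.8,"xyz":[-40,192,0],"angular":[0,0,0]},{"grip":0.8,"xyz":[-50,240,0],"angular":[0,0,0]},{"grip":0.8,"xyz":[-58,288,0],"angular":[0,0,0]},{"grip":0.8,"xyz":[-66,336,20],"angular":[0,0,0]},{"grip":0.8,"xyz":[-72,380,40],"angular":[0,0,0]},{"grip":0.8,"xyz":[-77,420,65],"angular":[0,0,0]},{"grip":0.8,"xyz":[-77,442,100],"angular":[0,0,0]}]}}

```text
time_s: 2.1
tcp_pos: [0.5099, 0.0213, 0.3474]
ee_rot: [[-1.0, 0.025, 0.003], [0.025, 1.0, 0.001], [-0.003, 0.001, -1.0]]
wrist_force: [0.3, 0.1, -0.5]
gripper_width: 0.801
gripper_force: 0.0
```

>>> {"api": "move_arm", "payload": {"series": [{"grip":0.8,"xyz":[0,0,50],"angular":[0,0,0]},{"grip":0.8,"xyz":[0,0,100],"angular":[0,0,0]},{"grip":0.8,"xyz":[0,0,140],"angular":[0,0,0]},{"grip":0.8,"xyz":[0,0,140],"angular":[0,0,0]}]}}

```text
time_s: 2.5
tcp_pos: [0.5052, 0.0176, 0.2019]
ee_rot: [[-1.0, 0.029, -0.013], [0.029, 1.0, -0.003], [0.013, -0.004, -1.0]]
wrist_force: [-0.7, -0.4, -0.6]
gripper_width: 0.801
gripper_force: 0.0
```

```bash
python3 - <<'E'
from h import *
import pickle
s=r.sense(); c=r.capture("wrist"); save(c,"pics/w1.png"); pickle.dump((s,c),open("w1.pkl","wb"))
print(s["time_s"],s["tcp_pos"],np.round(s["ee_rot"],4).tolist()); print(np.round(c["hand_eye"],4).tolist(),c["k1"])
E
```

```text
2.5 [0.50515836 0.01762241 0.20192554] [[-0.9995, 0.0285, -0.0133], [0.0286, 0.9996, -0.0031], [0.0132, -0.0035, -0.9999]]
[[0.0002, -0.9554, -0.2952, 0.082], [1.0, 0.0003, -0.0005, -0.0004], [0.0006, -0.2952, 0.9554, -0.1368], [0.0, 0.0, 0.0, 1.0]] -0.02679548858293928
```

View pics/w1.png

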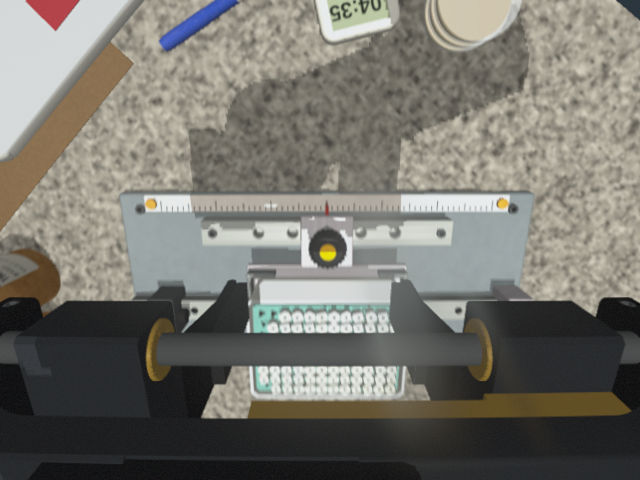

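The wrist view shows the knob's yellow dot at about (328,253), with the red pointer at (327,208) and the index bar screws at (213,232) and (441,233).

```bash
cat >> h.py <<'E'
def wray(s,c,uv):
    p=cv2.undistortPoints(np.array([[uv]],float),c["camera_matrix"],np.array([c["k1"],0,0,0.]))[0,0]
    H=np.array(c["hand_eye"]); R=np.array(s["ee_rot"]); 
    return R@H[:3,3]+s["tcp_pos"], R@H[:3,:3]@np.array([p[0],p[1],1.])
def wat(s,c,uv,z):
    o,d=wray(s,c,uv); return o+d*(z-o[2])/d[2]
E
python3 - <<'E'
from h import *
import pickle
s,c=pickle.load(open("w1.pkl","rb"))
h=cv2.cvtColor(c["img"],cv2.COLOR_RGB2HSV)
m=((h[...,0]>22)&(h[...,0]<35)&(h[...,1]>180)&(h[...,2]>120)).astype(np.uint8)[225:275,300:360]
ys,xs=np.nonzero(m); uv=(xs.mean()+300,ys.mean()+225); print(uv,wat(s,c,uv,.083))
a,b=wat(s,c,(213,232.5),.03),wat(s,c,(441,232.5),.03); v=a-b; print(a,b,np.linalg.norm(v),np.degrees(np.arctan2(v[0],v[1])))
s2=r.sense(); print(s2["time_s"],s2["tcp_pos"],np.round(s2["ee_rot"],4).tolist())
E
```

```text
(np.float64(327.3471074380165), np.float64(254.50413223140495)) [0.51290375 0.02274527 0.083     ]
[ 0.50792272 -0.076804    0.03      ] [0.51337051 0.12355035 0.03      ] 0.200428402979497 -178.4424667648333
2.55 [0.50791685 0.01802378 0.20578357] [[-0.9996, 0.0273, -0.0057], [0.0273, 0.9996, -0.0025], [0.0056, -0.0026, -1.0]]
```

>>> {"api": "move_arm", "payload": {"series": [{"grip":0.7,"xyz":[0,0,30],"angular":[0,0,0]},{"grip":0.7,"xyz":[0,0,60],"angular":[0,0,0]},{"grip":0.7,"xyz":[0,0,60],"angular":[0,0,0]},{"grip":0.7,"xyz":[0,0,60],"angular":[0,0,0]},{"grip":0.7,"xyz":[0,0,60],"angular":[0,0,0]},{"grip":0.7,"xyz":[0,0,60],"angular":[0,0,0]}]}}

```text
time_s: 3.15
tcp_pos: [0.5105, 0.0192, 0.1497]
ee_rot: [[-1.0, 0.027, 0.004], [0.027, 1.0, 0.001], [-0.004, 0.001, -1.0]]
wrist_force: [-0.4, 0.3, -0.3]
gripper_width: 0.701
gripper_force: 0.0
```

```bash
python3 - <<'E'
from h import *
s=r.sense(); c=r.capture("wrist"); save(c,"pics/w2.png")
print(s["time_s"],s["tcp_pos"],np.round(s["ee_rot"],4).tolist(),s["wrist_force"])
h=cv2.cvtColor(c["img"],cv2.COLOR_RGB2HSV)
m=((h[...,0]>22)&(h[...,0]<35)&(h[...,1]>180)&(h[...,2]>120)).astype(np.uint8)
k,l,st,ce=cv2.connectedComponentsWithStats(m)
for i in range(1,k):
    if st[i,4]>30: print(st[i],ce[i],wat(s,c,ce[i],.083))
E
```

```text
3.15 [0.51048429 0.01919324 0.14973513] [[-0.9996, 0.0269, 0.0042], [0.0269, 0.9996, 0.0011], [-0.0041, 0.0012, -1.0]] [-0.35026595  0.26479886 -0.33317955]
[317 272  18   4  63] [325.6031746  273.38095238] [0.51345455 0.02274377 0.083     ]
```

View pics/w2.png

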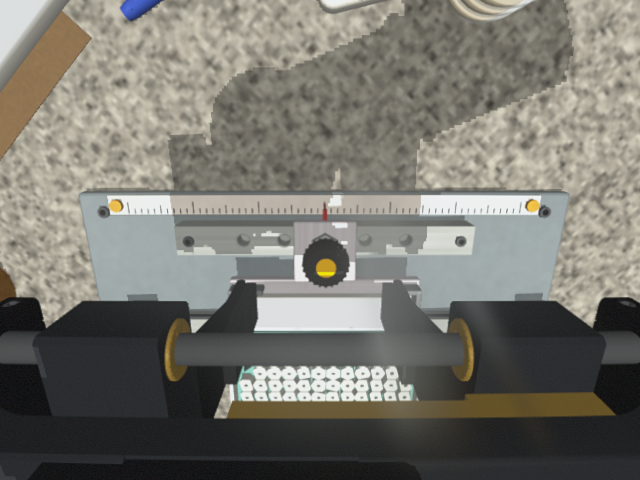

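The dot, partly in shadow, is centred near (325,267), so the knob is at about (0.511, 0.0226). The TCP needs +3.5 mm in y and 70 mm down.

>>> {"api": "move_arm", "payload": {"series": [{"grip":0.7,"xyz":[0,3.5,10],"angular":[0,0,0]},{"grip":0.7,"xyz":[0,3.5,25],"angular":[0,0,0]},{"grip":0.7,"xyz":[0,3.5,40],"angular":[0,0,0]},{"grip":0.7,"xyz":[0,3.5,55],"angular":[0,0,0]},{"grip":0.7,"xyz":[0,3.5,65],"angular":[0,0,0]},{"grip":0.7,"xyz":[0,3.5,70],"angular":[0,0,0]},{"grip":0.7,"xyz":[0,3.5,70],"angular":[0,0,0]},{"grip":0.7,"xyz":[0,3.5,70],"angular":[0,0,0]},{"grip":0.7,"xyz":[0,3.5,70],"angular":[0,0,0]}]}}

```text
time_s: 4.1
tcp_pos: [0.5097, 0.0225, 0.0782]
ee_rot: [[-1.0, 0.027, 0.001], [0.027, 1.0, 0.0], [-0.001, 0.0, -1.0]]
wrist_force: [-0.0, -0.8, -0.2]
gripper_width: 0.698
gripper_force: 0.0
```

```bash
python3 - <<'E'
from h import *
s=r.sense(); c=r.capture("wrist"); save(c,"pics/w3.png")
print(s["time_s"],s["tcp_pos"],np.round(s["ee_rot"],4).tolist(),s["wrist_force"])
E
```

```text
4.1 [0.50973025 0.02253236 0.07818458] [[-0.9996, 0.0271, 0.0014], [0.0271, 0.9996, 0.0004], [-0.0014, 0.0004, -1.0]] [-0.01288539 -0.83713518 -0.19536788]
```

View pics/w3.png

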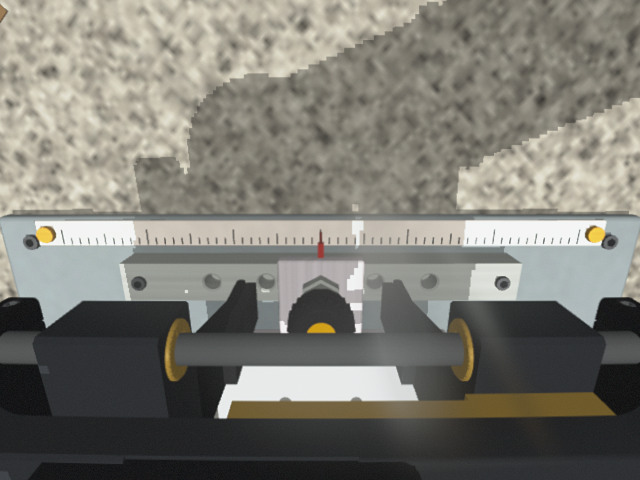

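The knob at about (321,320) sits centred between the fingers (256 and 384). I'll close now.

>>> {"api": "move_arm", "payload": {"series": [{"grip":0,"xyz":[0,0,0],"angular":[0,0,0]},{"grip":0,"xyz":[0,0,0],"angular":[0,0,0]},{"grip":0,"xyz":[0,0,0],"angular":[0,0,0]},{"grip":0,"xyz":[0,0,0],"angular":[0,0,0]},{"grip":0,"xyz":[0,0,0],"angular":[0,0,0]},{"grip":0,"xyz":[0,0,0],"angular":[0,0,0]},{"grip":0,"xyz":[0,0,0],"angular":[0,0,0]},{"grip":0,"xyz":[0,0,0],"angular":[0,0,0]}]}}

```text
time_s: 4.95
tcp_pos: [0.5093, 0.0224, 0.0776]
ee_rot: [[-1.0, 0.027, 0.0], [0.027, 1.0, 0.0], [-0.0, 0.0, -1.0]]
wrist_force: [-1.6, 0.6, 0.1]
gripper_width: 0.308
gripper_force: 30.0
```

>>> {"api": "move_arm", "payload": {"series": [{"grip":0,"xyz":[0,0,-1.5],"angular":[0,0,0]},{"grip":0,"xyz":[0,0,-3],"angular":[0,0,0]},{"grip":0,"xyz":[0,0,-4.5],"angular":[0,0,0]},{"grip":0,"xyz":[0,0,-6],"angular":[0,0,0]},{"grip":0,"xyz":[0,0,-7.5],"angular":[0,0,0]},{"grip":0,"xyz":[0,0,-9],"angular":[0,0,0]},{"grip":0,"xyz":[0,0,-10],"angular":[0,0,0]},{"grip":0,"xyz":[0,0,-11],"angular":[0,0,0]},{"grip":0,"xyz":[0,0,-11],"angular":[0,0,0]},{"grip":0,"xyz":[0,0,-11],"angular":[0,0,0]}]}}

```text
time_s: 5.95
tcp_pos: [0.5092, 0.0224, 0.0884]
ee_rot: [[-1.0, 0.027, -0.0], [0.027, 1.0, 0.0], [0.0, 0.0, -1.0]]
wrist_force: [3.5, 1.4, -10.8]
gripper_width: 0.306
gripper_force: 30.0
```

>>> {"api": "move_arm", "payload": {"series": [{"grip":0,"xyz":[0,0,-0.5],"angular":[0,0,0]},{"grip":0,"xyz":[0,0,-1],"angular":[0,0,0]},{"grip":0,"xyz":[0,0,-1.3],"angular":[0,0,0]},{"grip":0,"xyz":[0,0,-1.5],"angular":[0,0,0]},{"grip":0,"xyz":[0,0,-1.5],"angular":[0,0,0]},{"grip":0,"xyz":[0,0,-1.5],"angular":[0,0,0]}]}}

```text
time_s: 6.55
tcp_pos: [0.5092, 0.0224, 0.0898]
ee_rot: [[-1.0, 0.027, -0.0], [0.027, 1.0, 0.0], [0.0, 0.0, -1.0]]
wrist_force: [3.4, 1.5, -13.2]
gripper_width: 0.304
gripper_force: 30.0
```

>>> {"api": "move_arm", "payload": {"series": [{"grip":0,"xyz":[0,0,-0.4],"angular":[0,0,0]},{"grip":0,"xyz":[0,2,-0.4],"angular":[0,0,0]},{"grip":0,"xyz":[0,6,-0.4],"angular":[0,0,0]},{"grip":0,"xyz":[0,12,-0.4],"angular":[0,0,0]},{"grip":0,"xyz":[0,19,-0.4],"angular":[0,0,0]},{"grip":0,"xyz":[0,26,-0.4],"angular":[0,0,0]},{"grip":0,"xyz":[0,33,-0.4],"angular":[0,0,0]},{"grip":0,"xyz":[0,37,-0.4],"angular":[0,0,0]},{"grip":0,"xyz":[0,40,-0.4],"angular":[0,0,0]},{"grip":0,"xyz":[0,40,-0.4],"angular":[0,0,0]}]}}

```text
time_s: 7.55
tcp_pos: [0.5102, 0.0623, 0.0899]
ee_rot: [[-1.0, 0.027, -0.001], [0.027, 1.0, -0.0], [0.001, -0.0, -1.0]]
wrist_force: [4.7, 0.6, -17.3]
gripper_width: 0.306
gripper_force: 30.0
```

>>> {"api": "move_arm", "payload": {"series": [{"grip":0,"xyz":[0,2,0],"angular":[0,0,0]},{"grip":0,"xyz":[0,6,0],"angular":[0,0,0]},{"grip":0,"xyz":[0,11,0],"angular":[0,0,0]},{"grip":0,"xyz":[0,17,0],"angular":[0,0,0]},{"grip":0,"xyz":[0,23,0],"angular":[0,0,0]},{"grip":0,"xyz":[0,28,0],"angular":[0,0,0]},{"grip":0,"xyz":[0,32,0],"angular":[0,0,0]},{"grip":0,"xyz":[0,34,0],"angular":[0,0,0]},{"grip":0,"xyz":[0,34,0],"angular":[0,0,0]}]}}

```text
time_s: 8.45
tcp_pos: [0.5111, 0.096, 0.0899]
ee_rot: [[-1.0, 0.027, -0.001], [0.027, 1.0, -0.001], [0.001, -0.001, -1.0]]
wrist_force: [5.8, -0.1, -16.1]
gripper_width: 0.303
gripper_force: 30.0
```

```bash
python3 - <<'E'
from h import *
s=r.sense(); print(s["tcp_pos"],s["wrist_force"])
c=r.capture("top"); cv2.imwrite("pics/t2.png",cv2.resize(c["img"][200:310,215:375,::-1],None,fx=5,fy=5,interpolation=cv2.INTER_CUBIC))
E
```

```text
[0.51108911 0.09601317 0.08986963] [  5.80984511  -0.08997478 -16.09906109]
```

View pics/t2.png

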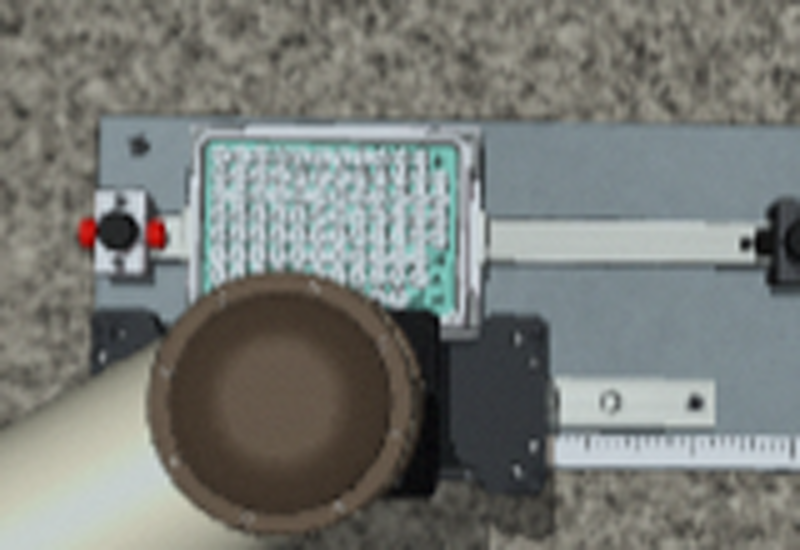

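The carriage and the seated box have travelled with the knob. The strike pad at x≈183 is roughly 8 mm short of the red buffer (≈167), so I'll creep.

>>> {"api": "move_arm", "payload": {"series": [{"grip":0,"xyz":[-0.3,1,0],"angular":[0,0,0]},{"grip":0,"xyz":[-0.5,2,0],"angular":[0,0,0]},{"grip":0,"xyz":[-0.5,3,0],"angular":[0,0,0]},{"grip":0,"xyz":[-0.5,4,0],"angular":[0,0,0]},{"grip":0,"xyz":[-0.5,4.5,0],"angular":[0,0,0]},{"grip":0,"xyz":[-0.5,5,0],"angular":[0,0,0]},{"grip":0,"xyz":[-0.5,5,0],"angular":[0,0,0]}]}}

```text
time_s: 9.2
tcp_pos: [0.5113, 0.1011, 0.0899]
ee_rot: [[-1.0, 0.027, -0.002], [0.027, 1.0, -0.001], [0.002, -0.001, -1.0]]
wrist_force: [3.8, -1.9, -19.1]
gripper_width: 0.304
gripper_force: 30.0
```

>>> {"api": "move_arm", "payload": {"series": [{"grip":0,"xyz":[0,0.4,0],"angular":[0,0,0]},{"grip":0,"xyz":[0,0.8,0],"angular":[0,0,0]},{"grip":0,"xyz":[0,1.2,0],"angular":[0,0,0]},{"grip":0,"xyz":[0,1.6,0],"angular":[0,0,0]},{"grip":0,"xyz":[0,2,0],"angular":[0,0,0]},{"grip":0,"xyz":[0,2,0],"angular":[0,0,0]},{"grip":0,"xyz":[0,2,0],"angular":[0,0,0]}]}}

```text
time_s: 9.9
tcp_pos: [0.5114, 0.1032, 0.09]
ee_rot: [[-1.0, 0.027, -0.001], [0.027, 1.0, -0.0], [0.001, -0.0, -1.0]]
wrist_force: [3.4, -1.6, -22.7]
gripper_width: 0.306
gripper_force: 30.0
```

>>> {"api": "move_arm", "payload": {"series": [{"grip":0,"xyz":[0,0.4,0.3],"angular":[0,0,0]},{"grip":0,"xyz":[0,0.8,0.3],"angular":[0,0,0]},{"grip":0,"xyz":[0,1.2,0.3],"angular":[0,0,0]},{"grip":0,"xyz":[0,1.2,0.3],"angular":[0,0,0]},{"grip":0,"xyz":[0,1.2,0.3],"angular":[0,0,0]}]}}

```text
time_s: 10.4
tcp_pos: [0.5115, 0.1044, 0.09]
ee_rot: [[-1.0, 0.027, -0.001], [0.027, 1.0, -0.0], [0.001, -0.0, -1.0]]
wrist_force: [1.6, -1.5, -22.8]
gripper_width: 0.305
gripper_force: 30.0
```

>>> {"api": "move_arm", "payload": {"series": [{"grip":0,"xyz":[0,0.4,0.2],"angular":[0,0,0]},{"grip":0,"xyz":[0,0.8,0.2],"angular":[0,0,0]},{"grip":0,"xyz":[0,1.2,0.2],"angular":[0,0,0]},{"grip":0,"xyz":[0,1.2,0.2],"angular":[0,0,0]},{"grip":0,"xyz":[0,1.2,0.2],"angular":[0,0,0]}]}}

```text
time_s: 10.9
tcp_pos: [0.5115, 0.1051, 0.0899]
ee_rot: [[-1.0, 0.027, -0.001], [0.027, 1.0, -0.001], [0.001, -0.001, -1.0]]
wrist_force: [1.8, -5.9, -18.9]
gripper_width: 0.305
gripper_force: 30.0
```

Contact: the y force has risen to 5.9 N and the TCP lags its target. I'll hold and check that it is steady.

>>> {"api": "move_arm", "payload": {"series": [{"grip":0,"xyz":[0,0.2,0],"angular":[0,0,0]},{"grip":0,"xyz":[0,0.2,0],"angular":[0,0,0]},{"grip":0,"xyz":[0,0.2,0],"angular":[0,0,0]},{"grip":0,"xyz":[0,0.2,0],"angular":[0,0,0]},{"grip":0,"xyz":[0,0.2,0],"angular":[0,0,0]}]}}

```text
time_s: 11.4
tcp_pos: [0.5115, 0.1051, 0.0899]
ee_rot: [[-1.0, 0.027, -0.001], [0.027, 1.0, -0.001], [0.001, -0.001, -1.0]]
wrist_force: [0.5, -6.1, -19.0]
gripper_width: 0.304
gripper_force: 30.0
```

>>> {"api": "move_arm", "payload": {"series": [{"grip":0,"xyz":[0,0,0],"angular":[0,0,0]},{"grip":0,"xyz":[0,0,0],"angular":[0,0,0]},{"grip":0,"xyz":[0,0,0],"angular":[0,0,0]},{"grip":0,"xyz":[0,0,0],"angular":[0,0,0]},{"grip":0,"xyz":[0,0,0],"angular":[0,0,0]},{"grip":0,"xyz":[0,0,0],"angular":[0,0,0]},{"grip":0,"xyz":[0,0,0],"angular":[0,0,0]},{"grip":0,"xyz":[0,0,0],"angular":[0,0,0]}]}}

```text
time_s: 12.2
tcp_pos: [0.5115, 0.1051, 0.0899]
ee_rot: [[-1.0, 0.027, -0.001], [0.027, 1.0, -0.001], [0.001, -0.001, -1.0]]
wrist_force: [-0.0, -5.8, -18.7]
gripper_width: 0.299
gripper_force: 30.0
```

```bash
python3 - <<'E'
from h import *
c=r.capture("scene"); s=r.sense(); print(s["tcp_pos"],s["wrist_force"])
cv2.imwrite("pics/s2.png",cv2.resize(c["img"][190:350,240:420,::-1],None,fx=3.7,fy=3.7,interpolation=cv2.INTER_CUBIC))
E
```

```text
[0.51152678 0.10508917 0.08994198] [  0.65008378  -6.35812277 -18.65126869]
```

View pics/s2.png

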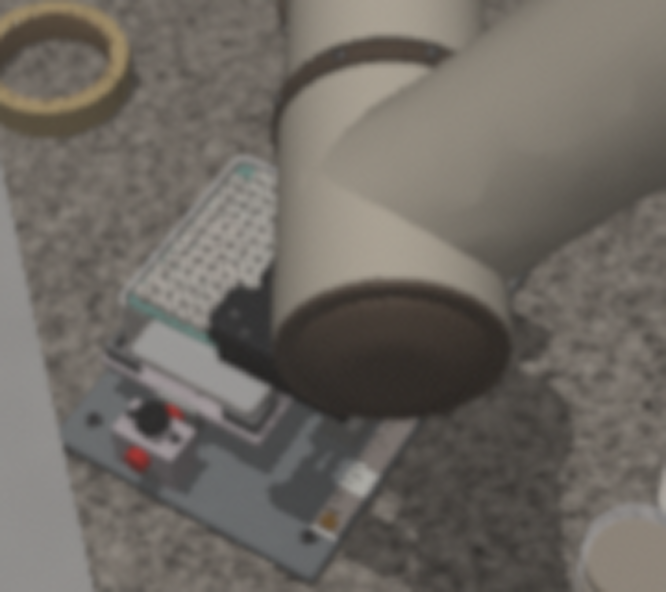

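The nest meets the red buffer at about (175,412) in the crop and the box is seated. I'll add a little more press for margin, then hand in.

>>> {"api": "move_arm", "payload": {"series": [{"grip":0,"xyz":[0,0.2,0],"angular":[0,0,0]},{"grip":0,"xyz":[0,0.4,0],"angular":[0,0,0]},{"grip":0,"xyz":[0,0.4,0],"angular":[0,0,0]},{"grip":0,"xyz":[0,0.4,0],"angular":[0,0,0]},{"grip":0,"xyz":[0,0.4,0],"angular":[0,0,0]},{"grip":0,"xyz":[0,0.4,0],"angular":[0,0,0]}]}}

```text
time_s: 12.85
tcp_pos: [0.5115, 0.1052, 0.0899]
ee_rot: [[-1.0, 0.027, -0.002], [0.027, 1.0, -0.002], [0.002, -0.002, -1.0]]
wrist_force: [0.9, -7.4, -18.8]
gripper_width: 0.3
gripper_force: 30.0
```

```bash
python3 -c "
from station import r
print(r.finish_job())"
```

```text
the job is handed in; nothing more can be done
None
```

The job is handed in, with no verdict returned: the carriage is against the red-buffered stop after about 83 mm of travel, pressing at roughly 6–7 N, the arm is still holding the knob at its upper stop, and in the last picture the tip box looked seated.

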